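# Shut off the spare dust-duct branches for the table saw

## Task

The two side branches of the dust duct are not in use, and the table saw needs all the suction. Set the red tapered plug upright into the open plain socket until its flange rests flush on the rim, lowering it in rather than letting it fall, and slide the blade of the blast gate on the other branch fully home, in either order. Leave everything else on the bench where it is.

Things in the scene. Friction and masses are not known exactly. Their poses are not given: they have to be found in the camera images.
- duct: Grey rigid extraction pipe, 63 mm in diameter, fixed along the bench, running left-right on low black saddles; its centre line is 50 mm above the bench. Origin: on the bench under the pipe, midway between its two side branches' places; y along the pipe, x away from the robot. The two branches stand up from it 220 to 290 mm apart, one either side of the origin; which side is which varies.
- socket: Grey tee with the open plain socket, fixed: upright pipe stub 74 mm outside, 60 mm inside diameter, mouth facing up. Origin: on the bench under its axis; z up, y along the pipe.
- socket_mouth (a point): Centre of the socket's open rim, 140 mm above the bench. The bore is clear to 50 mm below the rim.
- gate: Black blast gate, fixed, on the other tee: a flat housing 100 x 96 mm, its top face 120 mm above the bench, with a round collar 70 mm wide that ends 142 mm up. Origin: on the bench under the gate's axis; x points away from the robot and is the direction in which the blade is pushed to close; y along the pipe.
- gate_blade (a joint): Opening of the gate's aluminium blade (m): 0 = fully shut against its stop, up to 0.068 = fully open. It slides level, out of the housing on the robot's side (gate's -x), with about 2.5 N of friction, and stays where it is left.
- blade_tab (a point): Point in the middle of the upturned tab (orange top edge) on the blade's robot-side end; the tab is 54 mm wide (along y), 4 mm thick, and stands from 109 to 134 mm above the bench; this point is 132 mm up. The tab ends 62 mm from the gate's axis, 12 mm short of the housing, when shut.
- plug: Red tapered plug, 91 mm tall, 0.10 to 0.20 kg, standing loose on its narrow end in front of the duct: a round taper 43 mm wide at the foot and 57 mm under the flange, 42 mm long; then a flange 76 mm wide and 7 mm thick; then a round knob 32 mm wide and 42 mm tall to hold it by. Origin: centre of its narrow end; z along its axis towards the knob.
- plug_flange (a point): On the plug's axis, at the underside of the flange, 42 mm above its narrow end.
- plug_knob (a point): Centre of the top of the plug's knob, 91 mm above its narrow end.
- adapter: Black rubber hose reducer standing on its wide end, hollow and stepped, 72 mm wide at the foot, 52 mm at the top, 85 mm tall. A bystander. Origin: centre of its underside.
- glue_jar: White jar with an orange cap, 70 mm wide, 105 mm tall, standing. A bystander. Origin: centre of its underside.
- tape: Yellow and black tape measure, 75 x 42 x 62 mm tall, at the right of the bench. A bystander. Origin: centre of its underside.
- push_stick: Flat yellow push stick, about 250 mm long, 12 mm thick, lying behind the duct. A bystander. Origin: on its underside, near its middle.
- try_square: Joiner's try square lying flat: dark wooden stock 130 mm long and 22 mm high, steel blade 190 mm long. A bystander. Origin: under the middle of the stock.
- ear_muffs: Yellow and black ear defenders, about 150 mm wide, 90 mm tall. A bystander. Origin: on the bench midway between the cups.
Not all that is in view belongs to the job. There is more than one size of the plug; the job needs the smallest.

How it is judged (in metres and radians):
At the end, for the whole second after the job is handed in: The plug stands upright (within 0.06 rad) in the open socket, released and still, its flange underside within 4 mm of the rim's height (5 mm below at most) and within 6 mm of the socket's axis; the gate blade is within 5 mm of fully shut (horizontal distance between plug_flange and socket_mouth below 0.006 m and z of plug_flange in the frame of socket_mouth between -0.005 and 0.004 m and angle between plug's own z axis and vertical below 0.06 rad and linear speed of plug below 0.02 m/s and value of joint gate_blade below 0.005 m); the robot touches nothing.
It fails at once if the plug is let fall more than about 1 cm (contact force between the fingers and plug below 0.05 N and linear speed of plug above 0.45 m/s).
It fails at once if another loose thing on the bench is moved by more than 3 cm (distance of any of adapter, glue_jar, tape, push_stick, try_square, ear_muffs from where it was at the start of the episode above 0.03 m).
It also fails if it takes over 61 s, if anything falls off the work surface, if the arm or the gripper's body presses on something with over 40 N, if the wrist force passes 120 N, or if a joint passes its speed limit or range.

## Robot

A 6-joint arm with a two-finger parallel gripper is mounted at the origin on the work surface. World frame = base frame: x ahead of the robot, y to its left, z up, the work surface at z = 0. Lengths are in m, angles in degrees, forces in N, time in s.
With the tool pointing down it reaches from about 0.3 to 0.75 m from the base axis. Payload 8.5 kg.
Tool frame: the origin (TCP) lies midway between the tips of the shut fingers; the grasp point (between the pads) lies grasp_offset behind it (grasp_offset is the distance from the TCP to the grasp point, in m); z points along the fingers, y is the line along which they close (so a half turn about z gives the same grasp; the last joint's range is limited). The gripper opens to 85 mm and grips with 20 to 120 N. Pads are 22 mm wide; open, the fingers measure 114 mm over their backs; the gripper's body (76 mm by 85 mm) begins 54 mm behind the grasp point. The pads swing forward as they close: fully open they stand 13 mm farther back than shut.
Start: joints at [52.81, 21.807, 74.336, -0, 83.858, -12.336], TCP at [0.231, 0.499, 0.231] pointing down, gripper open.
Joint ranges: [-178.18, 178.18], [-50.72, 133.34], [12.68, 142.11], [-81.47, 261.47], [9.98, 163.14], [-165.26, 165.26]. Speed limits (degrees/s): [136.94, 136.94, 180, 180, 180, 180].

## Interface

Orientations are given as a 3x3 rotation matrix whose columns are the frame's x, y, z axes.
In Python, from rig import observe, get_image, camera_params, close_job, grasp_offset gives the robot as it stands.
- The arm moves only by the shell command python3 -m handwheel 'ROWS' [OPENING] [FORCE]. ROWS is JSON, a list of rows, each a list of 2 entries, a list of its own where there are three numbers: the shift along the tool's x, y, z as a fraction of full scale, then the turn, a rotation vector about the tool's x, y, z as a fraction of full scale. In form: [[[dx, dy, dz], [ax, ay, az]], ...]. A call has 1 to 10 rows; each row is the pose to reach, as a shift and turn from the pose commanded when the call began, along the tool's axes at that moment, turning the shorter way round; what a row does not reach only later rows make up. Full scale, the value 1, is 0.5 m for a shift and pi rad for a turn. A row lasts 1/10 s, in which the tool goes at most 50 mm and 8.59 degrees, less where a joint would pass 70% of its speed; a pose out of reach is approached as far as the arm can. A call with a number of a shift or a turn outside -1 to 1 is refused whole. A call with a gripper value outside its range is refused whole. OPENING is the opening, from 0 (shut) to 1 (fully open), set as the call begins (- or left out, the last holds). The fingers move at their own pace and stop on an object; FORCE is the grip in N (left out, the last holds). Time passes only in rows, so rows that repeat a pose let the fingers close. It gives the time, the measured TCP pose, the force, the opening and the grip force at its end, in the units of the state.
- observe(): the state, without advancing time (a new reading comes with each control period).
- get_image(name): name is "side" or "top"; returns (picture, depth): 420x560x3 uint8, red, green, blue; 420x560 float32, m along the optical axis (not along the pixel's ray), 0 where there is no reading.
- camera_params(name): a dict with "K" (3x3 intrinsics, pixels), "k1" (the pictures are not rectified: a ray, as slopes to the right and down, at radius r is drawn at 1 + k1 r^2 times it, then the intrinsics apply), "R" (3x3) and "t" (3): a world point X has camera coordinates R X + t. Camera axes: x right, y down, z forward; pixel columns grow to the right and rows downward; lengths in m; the calibration is good to about 2 mm. A picture is of the moment at which its call begins. camera_params takes no time and is no camera call.
- close_job(): hands the job in; it is judged then, once.
The state is a dict: "time_s": time; "q": joint angles; "qvel": joint speeds; "joint_efforts": joint torques, N m; "position": TCP position; "tool_rot": TCP orientation; "ft_force": force on the tool from outside, world axes, zero at the start; "wrist_torque": the same for the moment, N m; "grip_width": finger opening in m; "gripper_force": force on a finger pad.
Only numpy, scipy, OpenCV 4.12 (cv2) and the standard library are available. Lean on these libraries where they do the work, as an engineer would, in place of code of your own. Each camera call takes 0.05 s, during which the arm holds its last target. There are 200 camera calls.

## Working session

There is one attempt and no reset: what is moved stays moved. The work goes in short steps, Python scripts to look and compute and a shell command to move; the robot and the scene stay as the last step left them, time stands still between calls to the robot, and variables do not carry over. Pictures are saved under pics/ and viewed, at most 10 in all, crops included, and the job is handed in when it is done.

```bash
mkdir -p pics
cat > h.py <<'E'
import numpy as np, cv2
from rig import observe,get_image,camera_params,grasp_offset
def grab(n,save=None):
    p,d=get_image(n)
    if save: cv2.imwrite('pics/'+save,cv2.cvtColor(p,cv2.COLOR_RGB2BGR))
    return p,d
def slopes(n,uv):
    c=camera_params(n);K=np.array(c['K']);uv=np.atleast_2d(uv).astype(float)
    s=(uv-[K[0,2],K[1,2]])/[K[0,0],K[1,1]];u=s.copy()
    for _ in range(20): u=s/(1+c['k1']*(u**2).sum(1,keepdims=True))
    return u,np.array(c['R']),np.array(c['t'])
def plane(n,uv,z):
    u,R,t=slopes(n,uv);C=-R.T@t;d=np.c_[u,np.ones(len(u))]@R
    return C+d*((z-C[2])/d[:,2])[:,None]
def pts(n,uv,dep):
    u,R,t=slopes(n,uv);return (np.c_[u,np.ones(len(u))]*np.asarray(dep)[:,None]-t)@R
def cloud(n,d):
    v,u=np.mgrid[:420,:560];return pts(n,np.c_[u.ravel(),v.ravel()],d.ravel()).reshape(420,560,3)
E
python3 - <<'E'
from h import *
for n in('top','side'):
    p,d=grab(n,n+'0.png');np.savez('/tmp/'+n,p=p,d=d);print(camera_params(n))
o=observe();print(o['position'],o['tool_rot'],grasp_offset if not callable(grasp_offset) else grasp_offset(),o['grip_width'])
E
```

```text
{'K': array([[538.94315262,   0.        , 282.98559977],
       [  0.        , 538.94315262, 206.03679924],
       [  0.        ,   0.        ,   1.        ]]), 'k1': -0.181139346549918, 'R': array([[-1.63256162e-03, -9.99962331e-01,  8.52480614e-03],
       [-9.84283963e-01,  1.01487362e-04, -1.76592952e-01],
       [ 1.76585435e-01, -8.67912884e-03, -9.84247051e-01]]), 't': array([-0.00223373,  0.52750933,  1.80875931])}
{'K': array([[440.64584511,   0.        , 285.59136802],
       [  0.        , 440.64584511, 216.23638412],
       [  0.        ,   0.        ,   1.        ]]), 'k1': -0.0185736655121588, 'R': array([[ 0.99830333, -0.05514558, -0.01869318],
       [-0.05210022, -0.70261231, -0.70966296],
       [ 0.02600071,  0.70943281, -0.7042933 ]]), 't': array([-0.5436654 ,  0.11023831,  1.41156986])}
[0.2310179  0.49884935 0.23078791] [[-9.07366240e-01  4.20340258e-01 -7.57396434e-04]
 [ 4.20340860e-01  9.07365708e-01 -1.01643967e-03]
 [ 2.59985040e-04 -1.24064771e-03 -9.99999197e-01]] 0.0187 0.08552559546470011
```

View pics/top0.png

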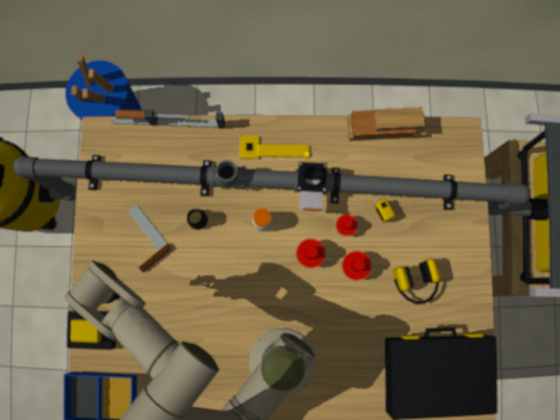

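View pics/side0.png

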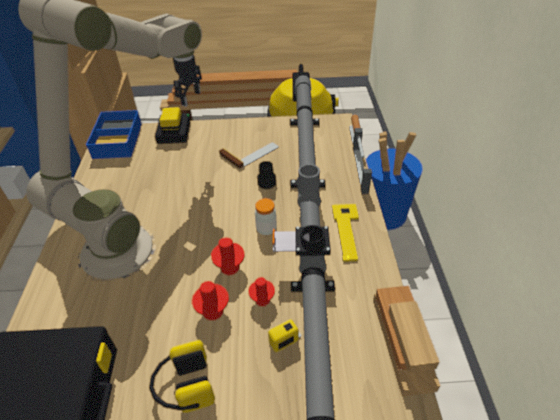

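Top view: the candidates for the plug are the red ones at (311,253), (357,265) and (347,225). The last looks the smallest (side view 262,291). The open socket is at (227,172), the gate at (312,178) and its blade tab near (311,208). The jar is at (262,218), close to the blade.

Run:
```python
from h import *
T={n:np.load(f'/tmp/{n}.npz') for n in('top','side')}
def circ(P):
    (c,r)=cv2.minEnclosingCircle(P[:,:2].astype(np.float32)*1000);return np.round(c,1),round(r,1),len(P)
for n in T:
    p,d=T[n]['p'],T[n]['d'];C=cloud(n,d);hsv=cv2.cvtColor(p,cv2.COLOR_RGB2HSV)
    red=((hsv[...,0]<6)|(hsv[...,0]>174))&(hsv[...,1]>180)&(hsv[...,2]>70)&(C[...,2]<.2)&(C[...,2]>-.05)
    k,l,s,cen=cv2.connectedComponentsWithStats(red.astype(np.uint8))
    for i in range(1,k):
        if s[i,4]<80: continue
        P=C[l==i];zt=np.percentile(P[:,2],98)
        print(n,'red',cen[i].round(),s[i],'ztop',zt.round(4),'top',circ(P[abs(P[:,2]-zt)<.006]),'fl49',circ(P[abs(P[:,2]-.049)<.006]))
    org=(hsv[...,0]>=6)&(hsv[...,0]<18)&(hsv[...,1]>190)&(C[...,2]>.09)&(C[...,2]<.15)
    k,l,s,cen=cv2.connectedComponentsWithStats(org.astype(np.uint8))
    for i in range(1,k):
        if s[i,4]>5:
            P=C[l==i];print(n,'org',cen[i].round(1),s[i],np.median(P,0).round(3),P.min(0).round(3),P.max(0).round(3), plane(n,cen[i],.134).round(4))
    for name,(u,v) in dict(sock=[(227,172),(309,180)][n=='side'],gate=[(312,178),(313,240)][n=='side']).items():
        S=C[v-25:v+25,u-25:u+25].reshape(-1,3);P=S[(S[:,2]>.134)&(S[:,2]<.15)];print(n,name,circ(P),np.median(P,0).round(4),P.min(0).round(4),P.max(0).round(4))
a=cv2.resize(T['top']['p'][150:290,190:400],None,fx=3.7,fy=3.7,interpolation=cv2.INTER_CUBIC)
cv2.imwrite('pics/crop.png',a[...,::-1])
```

```text
top red [346. 225.] [336 214  21  21 331] ztop 0.0949 top (array([ 463.3, -218.2]), 15.3, 41) fl49 (array([ 463. , -219.3]), 35.8, 191)
top red [311. 253.] [297 240  28  27 617] ztop 0.1267 top (array([366.6, -91.7]), 19.9, 60) fl49 (array([367.4, -92.2]), 43.7, 6)
top red [356. 265.] [343 252  28  28 622] ztop 0.1257 top (array([ 324.2, -249. ]), 20.9, 70) fl49 (array([ 317.2, -252.3]), 41.5, 5)
top org [261.9 217. ] [254 209  17  17 224] [0.48  0.068 0.106] [0.453 0.041 0.094] [0.508 0.094 0.116] [[0.4755 0.0671 0.134 ]]
top sock (array([630.4, 186.7]), 37.7, 126) [0.6298 0.1836 0.14  ] [0.5937 0.15   0.1341] [0.668  0.2205 0.1492]
top gate (array([608. , -98.7]), 39.9, 92) [ 0.6142 -0.0997  0.141 ] [ 0.5689 -0.1315  0.1343] [ 0.6467 -0.0646  0.1495]
side red [227. 256.] [211 238  33  37 822] ztop 0.1215 top (array([367.2, -98.5]), 20.4, 111) fl49 (array([ 372.7, -143.7]), 0.0, 1)
side red [261. 291.] [249 278  25  28 500] ztop 0.0924 top (array([ 465. , -224.6]), 15.3, 83) fl49 (array([ 464.8, -223.1]), 37.9, 306)
side red [210. 300.] [192 282  37  38 980] ztop 0.1218 top (array([ 325.2, -254. ]), 20.3, 142) fl49 (array([ 340.8, -296.8]), 0.0, 1)
side org [264.6 205.8] [256 199  18  15 209] [0.484 0.062 0.105] [0.456 0.034 0.095] [0.51  0.097 0.111] [[0.4842 0.0311 0.134 ]]
side org [273.  236.5] [273 231   1  12  12] [ 0.506 -0.1    0.134] [ 0.505 -0.122  0.131] [ 0.506 -0.077  0.137] [[ 0.5056 -0.0984  0.134 ]]
side sock (array([633.7, 183.6]), 38.9, 129) [0.6344 0.1806 0.1388] [0.5978 0.1467 0.134 ] [0.6693 0.2207 0.1446]
side gate (array([ 616.8, -102.1]), 36.6, 153) [ 0.6192 -0.105   0.1404] [ 0.583  -0.1368  0.1341] [ 0.6518 -0.0666  0.1469]
```

View pics/crop.png

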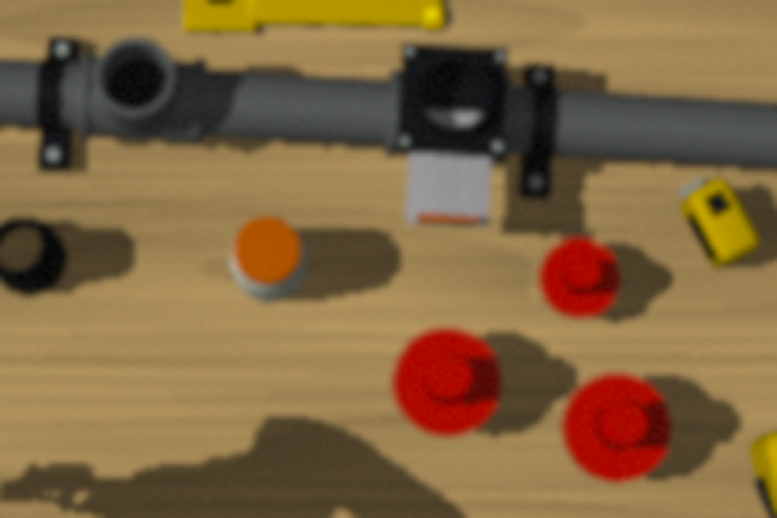

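The crop confirms the small red plug (crop 580,277; top 347,225). It is the only one with its knob top at about 91 mm and a flange radius near 38 mm. The tab's orange edge is at crop (447,218). I'll do the gate first with the fingers shut, and write a helper to convert targets into fractions.

```bash
cat > need.py <<'E'
# need.py x y z yaw : tool-down target, tool x at 180+yaw deg -> shift/turn fractions
import sys,numpy as np
from rig import observe
from scipy.spatial.transform import Rotation as Ro
x,y,z,w=map(float,sys.argv[1:5]);o=observe();R=np.array(o['tool_rot']);a=np.radians(180+w)
D=np.array([[np.cos(a),np.sin(a),0],[np.sin(a),-np.cos(a),0],[0,0,-1]])
print(o['time_s'],np.round(o['position'],4),'shift',np.round(R.T@(np.array([x,y,z])-o['position'])/.5,4),'turn',np.round(Ro.from_matrix(R.T@D).as_rotvec()/np.pi,4),'F',np.round(o['ft_force'],1),'g',round(o['grip_width'],4),round(o['gripper_force'],1),'q',np.round(o['q'],0))
E
python3 -m handwheel '[[[-0.92,-0.88,0.06],[0,0,-0.118]],[[-0.92,-0.88,0.06],[0,0,-0.118]],[[-0.92,-0.88,0.06],[0,0,-0.118]],[[-0.92,-0.88,0.06],[0,0,-0.118]],[[-0.92,-0.88,0.06],[0,0,-0.118]],[[-0.92,-0.88,0.06],[0,0,-0.118]],[[-0.92,-0.88,0.06],[0,0,-0.118]],[[-0.92,-0.88,0.06],[0,0,-0.118]],[[-0.92,-0.88,0.06],[0,0,-0.118]],[[-0.92,-0.88,0.06],[0,0,-0.118]]]' 0 40
python3 need.py .465 -.093 .2 -3.6
```

```text
time_s: 1.1
position: [0.411, 0.0392, 0.2081]
tool_rot: [[-0.998, 0.063, -0.0], [0.063, 0.998, 0.0], [0.0, 0.0, -1.0]]
ft_force: [1.4, 0.3, 0.5]
grip_width: -0.0003
gripper_force: 0.0
1.1 [0.411  0.0392 0.2081] shift [-0.1244 -0.2569  0.0161] turn [ 0.     -0.     -0.0002] F [1.4 0.3 0.5] g -0.0003 0.0 q [-11.   9.  97.   0.  74. -97.]
```

```bash
python3 -m handwheel '[[[-0.124,-0.257,0.016],[0,0,0]],[[-0.124,-0.257,0.016],[0,0,0]],[[-0.124,-0.257,0.016],[0,0,0]],[[-0.124,-0.257,0.016],[0,0,0]],[[-0.124,-0.257,0.1],[0,0,0]],[[-0.124,-0.257,0.17],[0,0,0]],[[-0.124,-0.257,0.17],[0,0,0]],[[-0.124,-0.257,0.17],[0,0,0]]]'
python3 need.py .541 -.098 .118 -3.6; python3 -c "
from h import *
p,d=grab('side','s1.png');cv2.imwrite('pics/s1c.png',cv2.resize(p[170:320,200:380],None,fx=4,fy=4)[...,::-1])"
```

```text
time_s: 1.9
position: [0.4648, -0.0907, 0.1239]
tool_rot: [[-0.998, 0.063, -0.0], [0.063, 0.998, 0.0], [0.0, 0.0, -1.0]]
ft_force: [-0.4, -0.1, 0.5]
grip_width: 0.0
gripper_force: 0.0
1.9 [ 0.4648 -0.0907  0.1239] shift [-0.1531 -0.0051  0.0117] turn [ 0.0001 -0.0001  0.0001] F [-0.4 -0.1  0.5] g 0.0 0.0 q [ -25.   21.   96.    0.   63. -112.]
```

View pics/s1c.png

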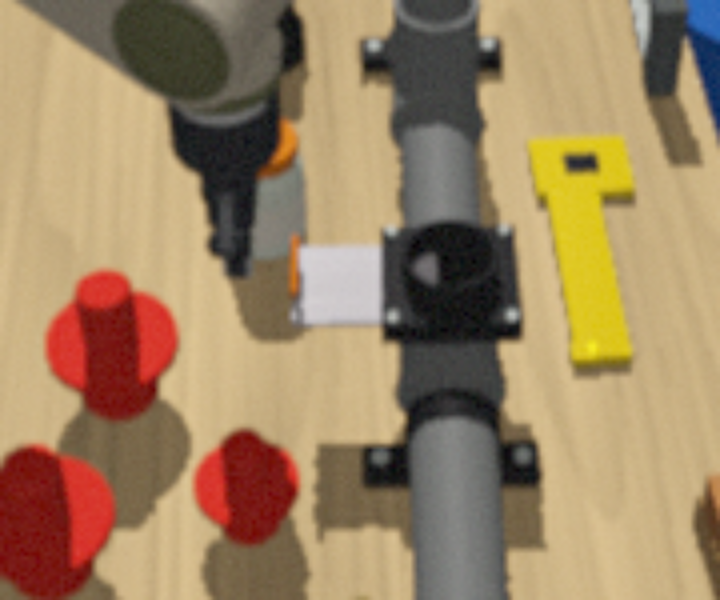

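The shut fingers (crop 235,265) are in front of the orange tab (crop 295,265) and clear of the jar. Pushing now.

```bash
python3 -m handwheel '[[[-0.03,-0.005,0.012],[0,0,0]],[[-0.05,-0.005,0.012],[0,0,0]],[[-0.062,-0.005,0.012],[0,0,0]],[[-0.074,-0.005,0.012],[0,0,0]],[[-0.086,-0.005,0.012],[0,0,0]],[[-0.098,-0.005,0.012],[0,0,0]],[[-0.11,-0.005,0.012],[0,0,0]],[[-0.12,-0.005,0.012],[0,0,0]],[[-0.13,-0.005,0.012],[0,0,0]],[[-0.13,-0.005,0.012],[0,0,0]]]'
python3 need.py .541 -.098 .118 -3.6
```

```text
time_s: 2.95
position: [0.5302, -0.0977, 0.1171]
tool_rot: [[-0.998, 0.063, 0.001], [0.063, 0.998, -0.0], [-0.001, -0.0, -1.0]]
ft_force: [0.1, 0.7, 0.7]
grip_width: -0.0005
gripper_force: 0.0
2.95 [ 0.5302 -0.0977  0.1171] shift [-0.0216  0.0007 -0.0018] turn [-0.0001  0.0003 -0.0001] F [0.1 0.7 0.7] g -0.0005 0.0 q [ -23.   27.   86.    0.   67. -109.]
```

```bash
python3 -m handwheel '[[[-0.006,0,0],[0,0,0]],[[-0.012,0,0],[0,0,0]],[[-0.016,0,0],[0,0,0]],[[-0.018,0,0],[0,0,0]]]'; python3 -c "
from h import *
p,d=grab('side');cv2.imwrite('pics/s2c.png',cv2.resize(p[170:320,200:380],None,fx=4,fy=4)[...,::-1])
C=cloud('side',d);print(C[225:250,268:292][p[225:250,268:292,0]>180].round(3)[:12] )"
```

```text
time_s: 3.35
position: [0.5385, -0.0981, 0.1171]
tool_rot: [[-0.998, 0.063, -0.0], [0.063, 0.998, -0.0], [0.0, -0.0, -1.0]]
ft_force: [-1.8, 0.4, 0.0]
grip_width: 0.0002
gripper_force: 1.3
[[ 0.52   0.078 -0.001]
 [ 0.567  0.075 -0.002]
 [ 0.52   0.073 -0.001]
 [ 0.566  0.064  0.004]
 [ 0.52   0.066  0.001]
 [ 0.566  0.063  0.001]
 [ 0.519  0.066 -0.003]
 [ 0.566  0.055  0.004]
 [ 0.519  0.061 -0.003]
 [ 0.522  0.055  0.002]
 [ 0.566  0.054  0.   ]
 [ 0.519  0.055 -0.002]]
```

View pics/s2c.png

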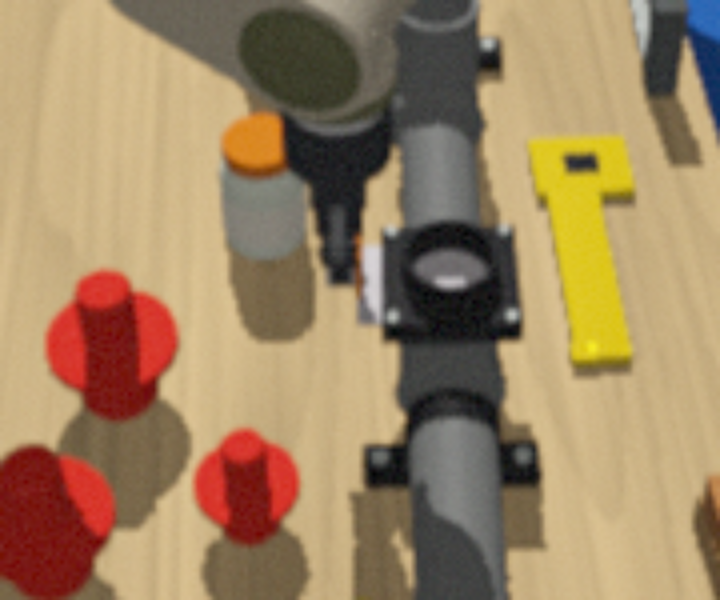

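The blade now sticks out about 25 crop pixels (roughly 17 mm) and should stop at 12 mm. I'll creep until the stop is felt.

```bash
python3 -m handwheel '[[[-0.004,0,0],[0,0,0]],[[-0.008,0,0],[0,0,0]],[[-0.008,0,0],[0,0,0]]]'; python3 -m handwheel '[[[-0.004,0,0],[0,0,0]],[[-0.004,0,0],[0,0,0]]]'
```

```text
time_s: 3.7
position: [0.542, -0.0983, 0.1171]
tool_rot: [[-0.998, 0.063, -0.001], [0.063, 0.998, 0.0], [0.001, 0.0, -1.0]]
ft_force: [-4.0, -0.6, 0.7]
grip_width: -0.0001
gripper_force: 2.3
time_s: 3.9
position: [0.5421, -0.0983, 0.117]
tool_rot: [[-0.998, 0.063, -0.006], [0.063, 0.998, 0.001], [0.006, 0.0, -1.0]]
ft_force: [-14.8, 0.3, 7.5]
grip_width: 0.0001
gripper_force: 7.3
```

Force jumped to 15 N with no advance, so the blade is home. I'll back off and go over the plug with the gripper open.

```bash
python3 -m handwheel '[[[0.06,0,0],[0,0,0]],[[0.08,0,-0.06],[0,0,0]],[[0.1,0,-0.16],[0,0,0]],[[0.14,-0.05,-0.16],[0,0,0]],[[0.14,-0.255,-0.16],[0,0,0]],[[0.14,-0.255,-0.16],[0,0,0]],[[0.14,-0.255,-0.16],[0,0,0]],[[0.14,-0.255,-0.16],[0,0,0]],[[0.14,-0.255,-0.16],[0,0,0]],[[0.14,-0.255,-0.16],[0,0,0]]]' 1
python3 need.py .464 -.221 .056 -3.6
python3 - <<'E'
from h import *
p,d=grab('top');C=cloud('top',d);hsv=cv2.cvtColor(p,cv2.COLOR_RGB2HSV)
p,d=grab('side');C=cloud('side',d);hsv=cv2.cvtColor(p,cv2.COLOR_RGB2HSV)
for n,a in(('side',p),):
  m=(hsv[...,0]>=3)&(hsv[...,0]<18)&(hsv[...,1]>150)&(C[...,2]>.12)&(C[...,2]<.145)&(C[...,0]>.49)&(C[...,0]<.6)
  print(m.sum(),np.median(C[m],0) if m.any() else '')
cv2.imwrite('pics/s3c.png',cv2.resize(p[170:320,200:380],None,fx=4,fy=4)[...,::-1])
E
```

```text
time_s: 4.9
position: [0.4667, -0.2202, 0.1973]
tool_rot: [[-0.998, 0.061, 0.0], [0.061, 0.998, -0.0], [-0.0, -0.0, -1.0]]
ft_force: [0.1, -0.3, -0.8]
grip_width: 0.0852
gripper_force: 0.0
4.9 [ 0.4667 -0.2202  0.1973] shift [ 0.0054 -0.0019  0.2826] turn [-0.      0.0001  0.0004] F [ 0.1 -0.3 -0.8] g 0.0852 0.0 q [ -38.   20.   83.    0.   77. -125.]
19 [ 0.55490015 -0.10739973  0.13340421]
```

View pics/s3c.png

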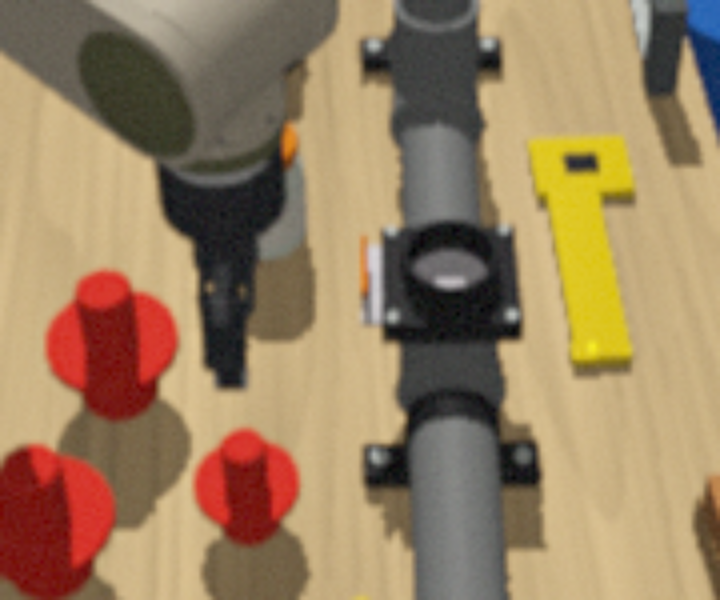

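The tab is at x = 0.555, the expected 62 mm from the axis, and the bore shows the solid blade. The open gripper is above and in line with the plug (crop 245,450). Descending and gripping.

```bash
python3 -m handwheel '[[[0.005,-0.002,0.1],[0,0,0]],[[0.005,-0.002,0.18],[0,0,0]],[[0.005,-0.002,0.23],[0,0,0]],[[0.005,-0.002,0.26],[0,0,0]],[[0.005,-0.002,0.275],[0,0,0]],[[0.005,-0.002,0.28],[0,0,0]],[[0.005,-0.002,0.28],[0,0,0]]]' 1
python3 -m handwheel '[[[0,0,0],[0,0,0]],[[0,0,0],[0,0,0]],[[0,0,0],[0,0,0]],[[0,0,0],[0,0,0]],[[0,0,0],[0,0,0]],[[0,0,0],[0,0,0]],[[0,0,0],[0,0,0]],[[0,0,0],[0,0,0]]]' 0 50
```

```text
time_s: 5.7
position: [0.4642, -0.2221, 0.0576]
tool_rot: [[-0.998, 0.063, 0.001], [0.063, 0.998, -0.0], [-0.001, -0.0, -1.0]]
ft_force: [0.2, 0.4, 0.2]
grip_width: 0.0856
gripper_force: 0.0
time_s: 6.5
position: [0.4641, -0.2224, 0.0576]
tool_rot: [[-0.998, 0.063, 0.001], [0.063, 0.998, -0.001], [-0.001, -0.001, -1.0]]
ft_force: [-0.4, -0.5, 5.8]
grip_width: 0.0307
gripper_force: 49.3
```

```bash
python3 -m handwheel '[[[0,0,-0.02],[0,0,0]],[[0,0,-0.06],[0,0,0]],[[0,0,-0.12],[0,0,0]],[[0,0,-0.2],[0,0,0]],[[0,0,-0.28],[0,0,0]],[[0,0,-0.34],[0,0,0]],[[0,0,-0.38],[0,0,0]],[[0,0,-0.4],[0,0,0]],[[0,0,-0.4],[0,0,0]]]'
python3 need.py .632 .185 .258 -3.6
```

```text
time_s: 7.4
position: [0.464, -0.2222, 0.2579]
tool_rot: [[-0.998, 0.063, 0.001], [0.063, 0.998, -0.001], [-0.001, -0.001, -1.0]]
ft_force: [-0.2, -0.5, -2.0]
grip_width: 0.0306
gripper_force: 49.9
7.4 [ 0.464  -0.2222  0.2579] shift [-2.840e-01  8.339e-01 -4.000e-04] turn [-0.0003  0.0004 -0.0001] F [-0.2 -0.5 -2. ] g 0.0306 49.9 q [ -39.   17.   77.    0.   86. -125.]
```

```bash
python3 -m handwheel '[[[-0.014,0.042,0],[0,0,0]],[[-0.043,0.125,0],[0,0,0]],[[-0.077,0.225,0],[0,0,0]],[[-0.114,0.334,0],[0,0,0]],[[-0.15,0.442,0],[0,0,0]],[[-0.187,0.55,0],[0,0,0]],[[-0.222,0.65,0],[0,0,0]],[[-0.25,0.734,0],[0,0,0]],[[-0.273,0.8,0],[0,0,0]],[[-0.284,0.834,0],[0,0,0]]]'
python3 -m handwheel '[[[0,0,0],[0,0,0]],[[0,0,0],[0,0,0]],[[0,0,0],[0,0,0]]]'
python3 - <<'E'
from h import *
for n in('top','side'):
    p,d=grab(n);C=cloud(n,d);hsv=cv2.cvtColor(p,cv2.COLOR_RGB2HSV)
    if n=='side': cv2.imwrite('pics/s4.png',cv2.resize(p[90:250,210:410],None,fx=4,fy=3.75)[...,::-1])
    m=((hsv[...,0]<6)|(hsv[...,0]>174))&(hsv[...,1]>150)&(C[...,0]>.55)&(C[...,0]<.72)&(C[...,1]>.1)&(C[...,1]<.27)
    v,u=np.nonzero(m)
    if len(v)<20: print(n,len(v));continue
    P=C[m];F=P[abs(P[:,2]-.2495)<.006]
    print(n,len(v),'flange pts',len(F),np.round(cv2.minEnclosingCircle(F[:,:2].astype(np.float32)*1000)[0],1) if len(F)>5 else '',F.min(0).round(3),F.max(0).round(3),'bbox',u.min(),u.max(),v.min(),v.max())
    # axis of the rim now
    S=C[(C[...,2]>.134)&(C[...,2]<.147)&(abs(C[...,0]-.632)<.05)&(abs(C[...,1]-.185)<.05)];print('rim',len(S),S.min(0).round(3),S.max(0).round(3))
E
python3 need.py .632 .185 .258 -3.6
```

```text
time_s: 8.4
position: [0.632, 0.1888, 0.2544]
tool_rot: [[-0.998, 0.06, -0.004], [0.06, 0.998, 0.0], [0.004, 0.0, -1.0]]
ft_force: [-0.2, -0.3, -1.6]
grip_width: 0.0305
gripper_force: 49.9
time_s: 8.7
position: [0.6316, 0.184, 0.2564]
tool_rot: [[-0.998, 0.064, -0.002], [0.064, 0.998, -0.0], [0.002, -0.001, -1.0]]
ft_force: [0.9, 0.0, -1.5]
grip_width: 0.031
gripper_force: 49.9
top 95 flange pts 29 [623.9 207.4] [0.614 0.195 0.244] [0.63  0.22  0.255] bbox 210 227 160 167
8.75 [0.6317 0.1838 0.2568] shift [-0.0005  0.0024 -0.0024] turn [-0.0001 -0.0003 -0.0006] F [ 0.6  0.6 -1.2] g 0.0306 49.9 q [  6.  32.  52.  -0.  96. -80.]Traceback (most recent call last):
  File "<stdin>", line 11, in <module>
    return umr_minimum(a, axis, None, out, keepdims, initial, where)
ValueError: zero-size array to reduction operation minimum which has no identity
```

Run:
```python
from h import *
p,d=grab('side');C=cloud('side',d);hsv=cv2.cvtColor(p,cv2.COLOR_RGB2HSV)
cv2.imwrite('pics/s4.png',cv2.resize(p[90:250,210:410],None,fx=4,fy=3.75)[...,::-1])
m=((hsv[...,0]<6)|(hsv[...,0]>174))&(hsv[...,1]>150)&(C[...,0]>.5)&(C[...,0]<.75)&(C[...,1]>.05)&(C[...,1]<.3)
P=C[m];F=P[abs(P[:,2]-.248)<.009]
print(m.sum(),P.min(0).round(3),P.max(0).round(3));print(len(F),F.min(0).round(4),F.max(0).round(4))
S=C[(C[...,2]>.134)&(C[...,2]<.147)&(abs(C[...,0]-.632)<.05)&(abs(C[...,1]-.185)<.05)];print('rim',len(S),S.min(0).round(3) if len(S) else '',S.max(0).round(3) if len(S) else'')
```

```text
293 [0.598 0.13  0.203] [0.666 0.216 0.329]
204 [0.5976 0.141  0.24  ] [0.6657 0.2162 0.2556]
rim 127 [0.598 0.144 0.134] [0.669 0.221 0.145]
```

View pics/s4.png

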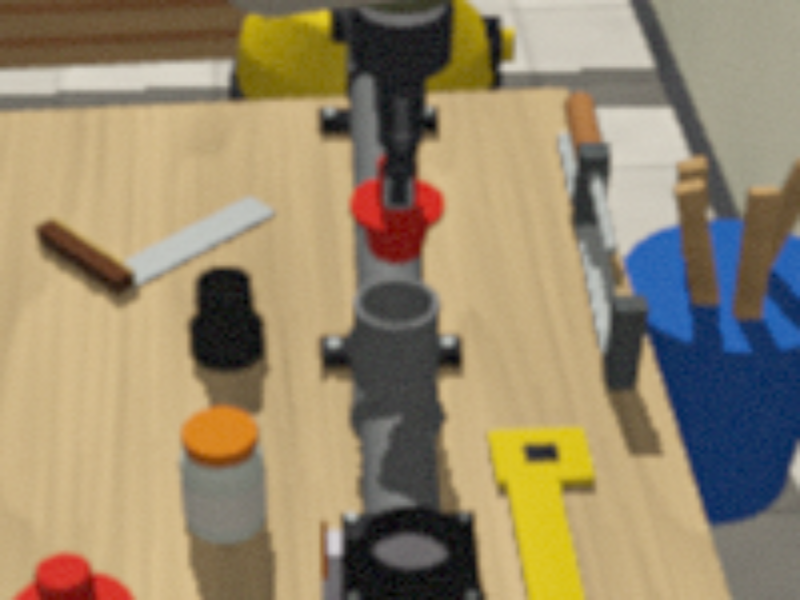

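The plug (crop 397,215) hangs upright over the socket mouth (crop 397,303). Within this camera it is about 2 mm short in x and 2–4 mm short in y, so I'll correct by about 1.5 mm while lowering.

```bash
python3 -m handwheel '[[[-0.003,0.003,0.03],[0,0,0]],[[-0.003,0.003,0.06],[0,0,0]],[[-0.003,0.003,0.09],[0,0,0]],[[-0.003,0.003,0.115],[0,0,0]],[[-0.003,0.003,0.135],[0,0,0]],[[-0.003,0.003,0.145],[0,0,0]],[[-0.003,0.003,0.155],[0,0,0]],[[-0.003,0.003,0.16],[0,0,0]],[[-0.003,0.003,0.16],[0,0,0]]]'
python3 need.py .633 .1855 .1556 -3.6
```

```text
time_s: 9.7
position: [0.6335, 0.1865, 0.1771]
tool_rot: [[-0.998, 0.063, 0.0], [0.063, 0.998, 0.0], [-0.0, 0.0, -1.0]]
ft_force: [0.4, -1.1, -1.5]
grip_width: 0.0308
gripper_force: 49.9
9.7 [0.6335 0.1865 0.1771] shift [ 0.0009 -0.002   0.0431] turn [ 0.      0.     -0.0001] F [ 0.4 -1.1 -1.5] g 0.0308 49.9 q [  6.  35.  60.   0.  85. -80.]
```

In the bore by 20 mm with no contact. Continuing down slowly.

```bash
python3 -m handwheel '[[[0,0,0.008],[0,0,0]],[[0,0,0.016],[0,0,0]],[[0,0,0.022],[0,0,0]],[[0,0,0.028],[0,0,0]],[[0,0,0.032],[0,0,0]],[[0,0,0.032],[0,0,0]]]'
```

```text
time_s: 10.3
position: [0.6334, 0.1864, 0.1608]
tool_rot: [[-0.998, 0.063, -0.001], [0.063, 0.998, -0.0], [0.001, -0.0, -1.0]]
ft_force: [-0.5, -0.1, -0.8]
grip_width: 0.0307
gripper_force: 49.9
```

```bash
python3 -m handwheel '[[[0,0,0.003],[0,0,0]],[[0,0,0.006],[0,0,0]],[[0,0,0.008],[0,0,0]],[[0,0,0.008],[0,0,0]]]';python3 -m handwheel '[[[0,0,0.002],[0,0,0]],[[0,0,0.003],[0,0,0]],[[0,0,0.003],[0,0,0]]]'
```

```text
time_s: 10.7
position: [0.6334, 0.1865, 0.157]
tool_rot: [[-0.998, 0.063, -0.0], [0.063, 0.998, -0.0], [0.0, -0.0, -1.0]]
ft_force: [0.3, 0.5, -1.4]
grip_width: 0.0309
gripper_force: 49.9
time_s: 11.0
position: [0.6336, 0.1865, 0.1559]
tool_rot: [[-0.998, 0.063, 0.0], [0.063, 0.998, 0.0], [-0.0, 0.0, -1.0]]
ft_force: [0.1, -0.7, -0.2]
grip_width: 0.0309
gripper_force: 50.0
```

```bash
python3 -m handwheel '[[[0,0,0.002],[0,0,0]],[[0,0,0.002],[0,0,0]]]';python3 -m handwheel '[[[0,0,0.002],[0,0,0]],[[0,0,0.002],[0,0,0]]]'
```

```text
time_s: 11.2
position: [0.6337, 0.1866, 0.1558]
tool_rot: [[-0.998, 0.063, 0.002], [0.063, 0.998, 0.0], [-0.002, 0.0, -1.0]]
ft_force: [-1.1, 0.6, 6.4]
grip_width: 0.0308
gripper_force: 50.1
time_s: 11.4
position: [0.6338, 0.1866, 0.1557]
tool_rot: [[-0.998, 0.063, 0.003], [0.063, 0.998, -0.0], [-0.003, 0.0, -1.0]]
ft_force: [-3.2, 0.4, 10.6]
grip_width: 0.0307
gripper_force: 50.4
```

Contact came at exactly the expected height (10 N up at z = 0.1557), so the flange is seated. Releasing.

```bash
python3 -m handwheel '[[[0,0,-0.003],[0,0,0]],[[0,0,-0.003],[0,0,0]]]'; python3 -m handwheel '[[[0,0,0],[0,0,0]],[[0,0,0],[0,0,0]],[[0,0,0],[0,0,0]],[[0,0,0],[0,0,0]],[[0,0,0],[0,0,0]],[[0,0,0],[0,0,0]],[[0,0,0],[0,0,0]],[[0,0,0],[0,0,0]]]' 1
python3 -m handwheel '[[[0,0,-0.02],[0,0,0]],[[0,0,-0.08],[0,0,0]],[[0,0,-0.16],[0,0,0]],[[0,0,-0.24],[0,0,0]],[[0.2,0,-0.28],[0,0,0]],[[0.4,0,-0.28],[0,0,0]],[[0.4,0,-0.28],[0,0,0]],[[0.4,0,-0.28],[0,0,0]],[[0.4,0,-0.28],[0,0,0]]]'
python3 - <<'E'
from h import *
for n in('top','side'):
    p,d=grab(n);C=cloud(n,d);hsv=cv2.cvtColor(p,cv2.COLOR_RGB2HSV)
    if n=='side': cv2.imwrite('pics/s5.png',p[...,::-1])
    m=((hsv[...,0]<6)|(hsv[...,0]>174))&(hsv[...,1]>150)&(C[...,0]>.5)&(C[...,0]<.75)&(C[...,1]>.05)&(C[...,1]<.3)
    P=C[m]
    if len(P)<10: print(n,len(P));continue
    F=P[P[:,2]<.16];K=P[P[:,2]>.182]
    print(n,'flange',len(F),F.min(0).round(3),F.max(0).round(3),np.median(F[:,2]),'knob',len(K),K.mean(0).round(3),K[:,2].max())
E
```

```text
time_s: 11.6
position: [0.6337, 0.1865, 0.1558]
tool_rot: [[-0.998, 0.063, 0.001], [0.063, 0.998, 0.0], [-0.001, 0.0, -1.0]]
ft_force: [-2.2, 0.8, 5.2]
grip_width: 0.0307
gripper_force: 50.2
time_s: 12.4
position: [0.6335, 0.1865, 0.1551]
tool_rot: [[-0.998, 0.063, -0.0], [0.063, 0.998, -0.0], [0.0, -0.0, -1.0]]
ft_force: [-0.3, -0.3, 0.4]
grip_width: 0.0851
gripper_force: 0.0
time_s: 13.3
position: [0.429, 0.1996, 0.2972]
tool_rot: [[-0.998, 0.061, 0.001], [0.061, 0.998, 0.001], [-0.001, 0.001, -1.0]]
ft_force: [-0.3, -0.2, 0.8]
grip_width: 0.085
gripper_force: 0.0
top flange 302 [0.592 0.15  0.078] [0.666 0.234 0.16 ] 0.14682674998884604 knob 73 [0.63  0.186 0.189] 0.20053584517595524
side flange 214 [0.51  0.147 0.02 ] [0.669 0.265 0.159] 0.14680884345109313 knob 56 [0.634 0.182 0.188] 0.19234669256339257
```

View pics/s5.png

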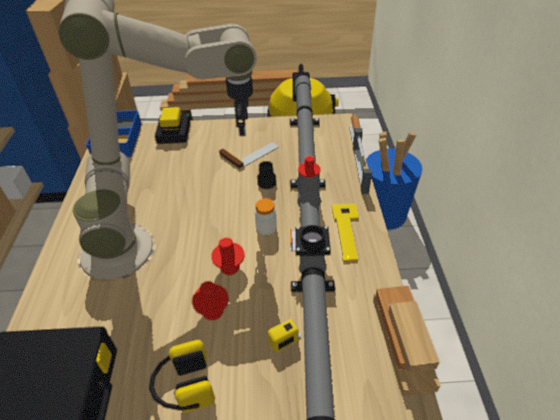

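The plug stands upright in the socket at (310,168) with its flange top at 0.147 m, so it is flush. The blade is shut at (294,240), the bystanders look undisturbed, and the arm is clear.

```bash
python3 -c "
from rig import close_job
print(close_job())"
```

```text
the job is handed in; nothing more can be done
None
```

The smallest red plug is seated upright and flush in the open socket, the blast gate's blade is pushed home against its stop, and the job was handed in at about 13 s; no verdict was returned.

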